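# Touch off a clamped casting at its three datum pads

## Robot

A 7-joint arm with a two-finger parallel gripper is mounted at the origin on the work surface. World frame = base frame: x ahead of the robot, y to its left, z up, the work surface at z = 0. Lengths are in mm, angles in rad, forces in N, time in s.
With the tool pointing down it reaches from about 400 to 875 mm from the base axis. Payload 4.4 kg.
Tool frame: the origin (TCP) lies at the very end of the fingers, on their centre line; the grasp point (between the pads) lies 19 mm behind it (ctrl.grip_point_offset is the distance from the TCP to the grasp point, in mm); z points along the fingers, y is the line along which they close (so a half turn about z gives the same grasp; the last joint's range is limited). The gripper opens to 85 mm and grips with 20 to 120 N. Pads are 22 mm wide; open, the fingers measure 114 mm over their backs; the gripper's body (76 mm by 85 mm) begins 54 mm behind the grasp point. The pads swing forward as they close: fully open they stand 13 mm farther back than shut.
Start: joints at [1.264, 0.628, 0.038, 1.517, -0.027, 0.996, -0.02], TCP at [155.039, -631.253, 231.313] pointing down, gripper open.
Joint ranges: [-3.06, 3.06], [-0.37, 2.12], [-1.25, 1.32], [0.18, 2.47], [-1.1, 4.24], [0.23, 1.98], [-2.94, 2.94]. Speed limits (rad/s): [2.57, 2.57, 3.14, 3.14, 3.14, 3.14, 3.14].

## Interface

Orientations are given as [roll, pitch, yaw] about the fixed x, y, z axes, in that order (R = Rz(yaw) Ry(pitch) Rx(roll)).
In Python, from cell import ctrl gives the robot as it stands.
- The arm moves only by the tool jog_arm, never from a script. Its argument "increments" is one flat list of numbers, 7 for each row, row after row: the finger opening in cm, from 0 to 8.54, then the shift along the tool's x, y, z in cm, then the turn, a rotation vector about the tool's x, y, z in degrees. In form: [fingers, x, y, z, rx, ry, rz, fingers, x, y, z, rx, ry, rz, ...]. A call has 1 to 20 rows; each row is the pose to reach, as a shift and turn from the pose commanded when the call began, along the tool's axes at that moment; what a row does not reach only later rows make up. A row lasts 1/10 s, in which the tool goes at most 50 mm and 8.59 degrees, less where a joint would pass 70% of its speed; a pose out of reach is approached as far as the arm can. A call with a gripper value outside its range is refused whole. The fingers move at their own pace and stop on an object; the grip force is fixed at half the most. Time passes only in rows, so rows that repeat a pose let the fingers close. It gives the time, the measured TCP pose, the force, the opening and the grip force at its end, in the units of the state.
- ctrl.read_state(): the state, without advancing time (a new reading comes with each control period).
- ctrl.get_image(name): name is "scene" or "top" or "wrist"; returns the picture (384x512x3 uint8, red, green, blue); there is no depth.
- ctrl.camera_params(name): a dict with "fx", "fy", "cx", "cy" (pixels), "extrinsics" (4x4, takes a point from world to camera coordinates). Camera axes: x right, y down, z forward; pixel columns grow to the right and rows downward; lengths in mm; the calibration is good to about 2 mm. The wrist camera is an equidistant fisheye: a pixel r from the principal point sees the ray r / f radians off the axis. A picture is of the moment at which its call begins: read the wrist's pose just before it. camera_params takes no time and is no camera call; for the wrist camera it gives the pose at the moment of the call.
- ctrl.finish_job(): hands the job in; it is judged then, once.
The state is a dict: "clock": time; "qpos": joint angles; "qd": joint speeds; "tau": joint torques, N m; "eef_pos": TCP position; "tool_rot": TCP orientation; "force": force on the tool from outside, world axes, zero at the start; "torque": the same for the moment, N m; "width": finger opening in mm; "gripper_force": force on a finger pad.
Only numpy, scipy, OpenCV 4.12 (cv2) and the standard library are available. Lean on these libraries where they do the work, as an engineer would, in place of code of your own. Each camera call takes 0.05 s, during which the arm holds its last target. There are 200 camera calls.

## Task

Take the touch probe out of its rack and touch off the clamped casting with the probe's red ball, so that it is located before measuring: press the ball gently against the bright face of the yellow-ringed pad on top, then the blue-ringed pad on the long side, then the red-ringed pad on the end, keeping light pressure for about half a second on each. Then hang the probe back in its rack, upright in the fork as you found it, let go, and leave the other things on the bench alone.

Things in the scene. Friction and masses are not known exactly. Their poses are not given: they have to be found in the camera images.
- probe: Rigid touch probe, 144 mm tall, 0.2 kg, loose, hung upright in the rack. Origin: centre of the underside of its round steel flange (44 mm across, 6 mm thick); own z up. Grip the orange square handle above it: 28 x 28 mm, 6 to 56 mm above the origin, flats square to own x and y. Below hangs a steel stem (16 mm across for 8 mm, then 8 mm) ending in a red ball
- ball (a point): Centre of the probe's red ball, 16 mm in diameter, 80 mm below the probe's origin
- rack: Probe rack, fixed: base 110 x 100 x 12 mm, post at its +x end, level aluminium fork of two arms at own y = 13 to 27 mm either side, own x = -40 to +52 mm, tops at 130 mm, slot 26 mm wide. The probe's flange lies on the arms, its stem hangs in the slot. Nothing stands above the arms. Origin: centre of the base's underside, z up
- rack_seat (a point): Point on the rack, at the level of the top of the arms (130 mm above the bench), midway between them, where the probe's origin belongs
- casting: Grey-green casting clamped immovably on a plate (170 x 220 x 15 mm) fixed to the bench; yaw up to 0.45 rad either way. Origin: centre of its underside, 15 mm above the bench. Foot 110 (own x) x 160 (y) x 14 mm; on it a block 64 (x) x 120 (y) mm, top 74 mm above the origin. Two toe clamps with studs, up to 57 mm above the bench, on its -x side only
- pad_top: Datum pad on the casting's top: bright round steel face 20 mm across, 4 mm proud of the casting, inside a yellow ring 28 mm across and 3 mm proud. Origin: centre of the bright face, 93 mm above the bench; own z points outward from the face (up)
- pad_side: The same pad with a blue ring, on the casting's long side that looks away from the robot (the casting's +x side). Origin: centre of the bright face, 63 mm above the bench; own z points outward from the face (level)
- pad_end: The same pad with a red ring, on the casting's end that looks to the robot's left (the casting's +y end). Origin: centre of the bright face, 63 mm above the bench; own z points outward from the face (level)
- mug: White mug, 82 mm across, 95 mm tall, beyond the work; leave alone. Origin: centre of its underside
- ring_gauge: Tan ring gauge, 90 mm across, 30 mm tall, lying flat at the robot's left; leave alone. Origin: centre of its underside
- mouse: Black computer mouse, 100 x 58 x 32 mm, on an orange mat at the robot's right; leave alone. Origin: centre of its underside
There are look-alikes about, which are no part of the job. Leave any brown look-alike of the rack alone. There is more than one size of the probe; the one meant has the size given above.

How it is judged:
By the outcome, as a careful person would: the job done as asked, in the order asked, and still so for the second after the job is handed in, with the robot touching nothing.
It also fails if it takes over 64 s, if anything falls off the work surface, if the arm or the gripper's body presses on something with over 40 N, if the wrist force passes 120 N, or if a joint passes its speed limit or range.

## Working session

There is one attempt and no reset: what is moved stays moved. The work goes in short steps, Python scripts to look and compute and a tool call to move; the robot and the scene stay as the last step left them, time stands still between calls to the robot, and variables do not carry over. Pictures are saved under pics/ and viewed, at most 10 in all, crops included, and the job is handed in when it is done.

Besides the shell and the picture viewer there is one more tool, called after "Emit:" as name(argument=value, ...) on one line, values as JSON. jog_arm: Moves the arm, as the interface text tells. Its arguments: {"type":"object","properties":{"increments":{"type":"array","items":{"type":"number"}}},"required":["increments"]}

```bash
mkdir -p pics; cat > h.py <<'E'
import numpy as np, cv2
from cell import ctrl
from scipy.spatial.transform import Rotation as R
def snap(n,f):
    p=ctrl.camera_params(n); im=ctrl.get_image(n); cv2.imwrite('pics/'+f+'.png',im[:,:,::-1]); np.save('pics/'+f+'.npy',p,allow_pickle=True); return im,p
def load(f): return np.load('pics/'+f+'.npy',allow_pickle=True).item()
def ray(p,u,v,fish=False):
    x=(u-p['cx'])/p['fx'];y=(v-p['cy'])/p['fy']
    if fish:
        r=np.hypot(x,y); d=np.array([x/r*np.sin(r),y/r*np.sin(r),np.cos(r)]) if r>1e-9 else np.array([0,0,1.])
    else: d=np.array([x,y,1.])
    E=np.array(p['extrinsics']); return -E[:3,:3].T@E[:3,3], E[:3,:3].T@d
def atz(p,u,v,z,fish=False):
    c,d=ray(p,u,v,fish); return c+d*(z-c[2])/d[2]
def proj(p,X,fish=False):
    E=np.array(p['extrinsics']); c=E[:3,:3]@np.array(X)+E[:3,3]
    if fish:
        t=np.arctan2(np.hypot(c[0],c[1]),c[2]); s=t/np.hypot(c[0],c[1]); return p['cx']+p['fx']*c[0]*s,p['cy']+p['fy']*c[1]*s
    return p['cx']+p['fx']*c[0]/c[2],p['cy']+p['fy']*c[1]/c[2]
def crop(f,u0,v0,u1,v1,out,k=None):
    im=cv2.imread('pics/'+f+'.png')[v0:v1,u0:u1]; k=k or min(800/im.shape[1],600/im.shape[0]); cv2.imwrite('pics/'+out+'.png',cv2.resize(im,None,fx=k,fy=k,interpolation=cv2.INTER_CUBIC)); print('scale',k)
def shift(target,rot=None):
    "world TCP target (mm) -> tool shift in cm, turn deg"
    s=ctrl.read_state(); R0=R.from_euler('xyz',s['tool_rot'])
    a=R0.inv().apply(np.array(target)-s['eef_pos'])/10
    b=(R0.inv()*R.from_euler('xyz',rot)).as_rotvec(degrees=True) if rot is not None else 0
    return np.round(a,2),np.round(b,2)
E
python3 - <<'E'
from h import *
for n in('top','scene'):
    im,p=snap(n,n+'0'); print(n,{k:np.round(p[k],1) for k in('fx','cx','cy')}, ray(p,p['cx'],p['cy']))
s=ctrl.read_state(); print(s)
a=cv2.imread('pics/top0.png');b=cv2.imread('pics/scene0.png')
cv2.imwrite('pics/top0b.png',cv2.resize(a,None,fx=1.56,fy=1.56,interpolation=cv2.INTER_CUBIC))
cv2.imwrite('pics/scene0b.png',cv2.resize(b,None,fx=1.56,fy=1.56,interpolation=cv2.INTER_CUBIC))
E
```

```text
top {'fx': np.float64(368.6), 'cx': np.float64(255.3), 'cy': np.float64(188.2)} (array([ 476.51004706,    4.35640786, 1052.92728156]), array([ 0.06265998,  0.00247   , -0.99803188]))
scene {'fx': np.float64(458.9), 'cx': np.float64(254.1), 'cy': np.float64(194.1)} (array([1566.86271547,  335.1890709 ,  934.85376605]), array([-0.76313472, -0.25594313, -0.59339575]))
{'clock': 0.1, 'qpos': array([ 1.26417511,  0.62922143,  0.03845   ,  1.51824743, -0.02698115,
        0.99631555, -0.0199879 ]), 'qd': array([ 0.0008424 , -0.00286559, -0.00098143, -0.00403558,  0.00012523,
       -0.00156876, -0.00064489]), 'tau': array([ 2.19518464e-03, -5.64531970e+01,  1.23010777e+00, -1.93977159e+01,
        1.12490388e-02,  5.36061954e-03, -2.42698866e-05]), 'eef_pos': array([ 154.91574233, -630.70228941,  230.50860745]), 'tool_rot': array([-3.13991933e+00,  3.36235764e-05,  2.40839829e-01]), 'force': array([ 0.39648449, -1.2040756 ,  0.10218811]), 'torque': array([-0.01290795,  0.00165925, -0.01080661]), 'gripper_force': 0.0, 'width': 85.59397561094244}
```

View pics/top0b.png

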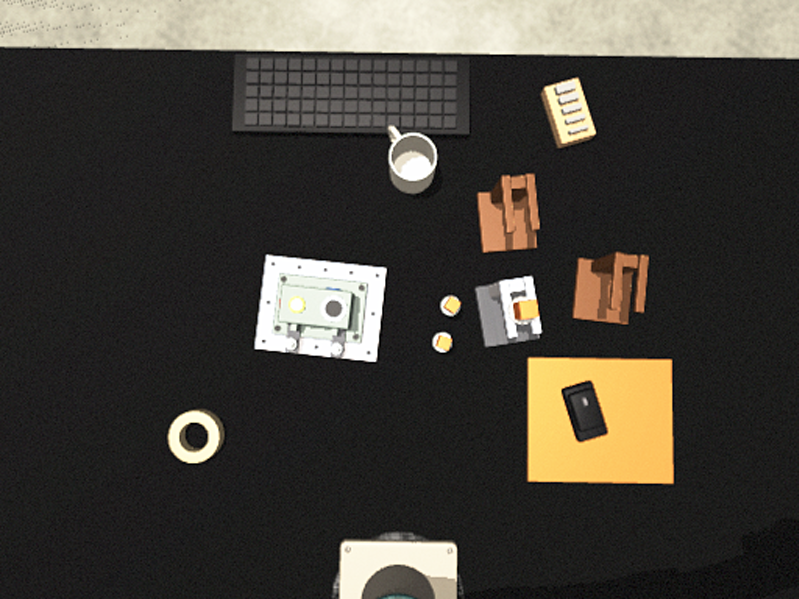

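View pics/scene0b.png

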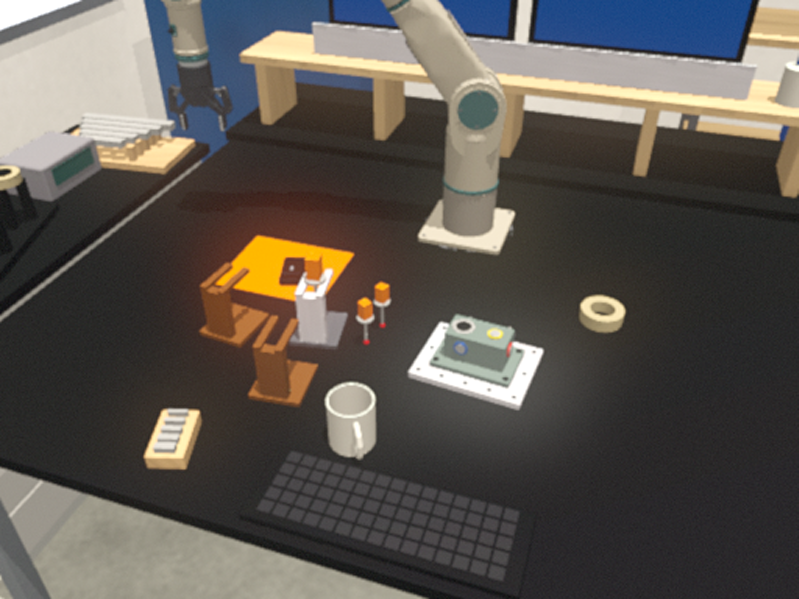

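The top view shows a grey rack at about (508,312) holding the large orange-handled probe at (525,310). There are two smaller probe look-alikes standing at (450,305) and (442,342), and brown racks at (508,213) and (612,288). The aluminium rack with its hung probe fits the description; I'll confirm it in a crop. The casting's yellow pad is at (297,304).

```bash
python3 - <<'E'
from h import *
a=cv2.imread('pics/top0.png');b=cv2.imread('pics/scene0.png')
z=lambda im,u,v,w,h,k:cv2.resize(im[v:v+h,u:u+w],(w*k,h*k),interpolation=cv2.INTER_CUBIC)
# each panel 400x300 / 400x300
P=[z(a,295,168,57,60,7)[:, :399],z(a,160,160,57,60,7)[:, :399]]
cv2.imwrite('pics/c1.png',np.hstack([z(a,300,170,50,60,8),z(b,180,155,50,75,8)[:480]]))
cv2.imwrite('pics/c2.png',z(a,160,160,90,75,8))
E
```

```text
(no output)
```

View pics/c1.png

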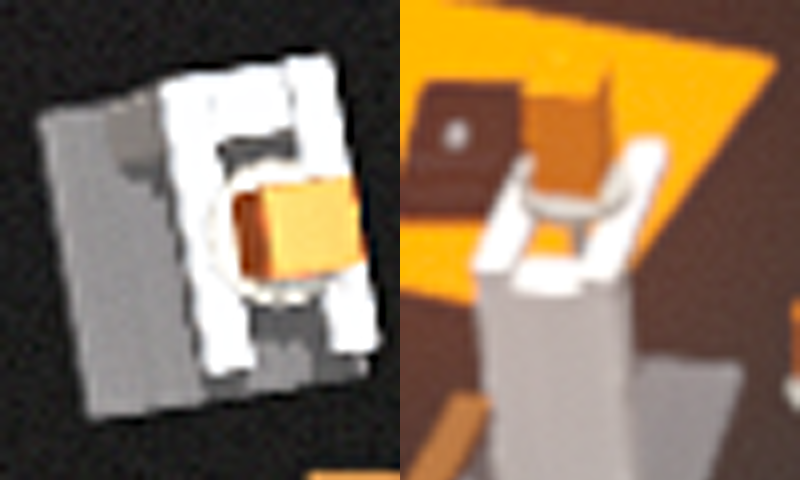

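View pics/c2.png

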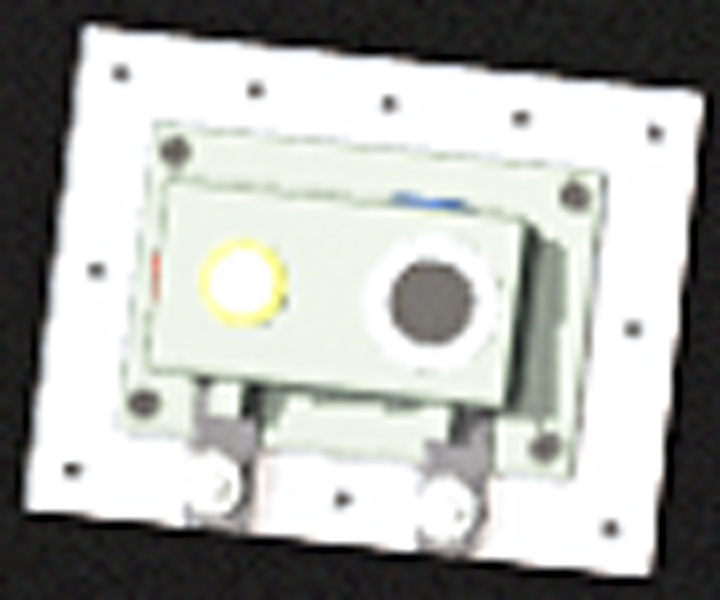

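The probe in the aluminium fork is confirmed: the slot opens toward the robot, with the post on the far side. On the casting, the yellow pad is at crop (243,283), blue at (430,203) and red at (155,275), with plate corners (85,25), (705,92), (652,577) and (25,512).

```bash
python3 - <<'E'
from h import *
p=load('top0')
f=lambda U,V,u0,v0,z: atz(p,(U+.5)/8-.5+u0,(V+.5)/8-.5+v0,z)
r=lambda U,V,z:f(U,V,300,170,z)[:2].round(1)
print('handle c',r(315,228,186),'corners',[r(*q,186) for q in((272,188),(352,178),(366,262),(272,280))])
a,b=r(245,67,130),r(292,357,130); d=a-b; yaw=np.arctan2(d[1],d[0]); print('fork',a,b,np.linalg.norm(d),'yaw',yaw,'seat?',b+40*d/np.linalg.norm(d))
c=lambda U,V,z:f(U,V,160,160,z)[:2]
Q=[c(*q,15) for q in((85,25),(705,92),(652,577),(25,512))]
print('plate',np.round(Q,1),[np.linalg.norm(Q[i]-Q[i-1]).round(1) for i in range(4)])
x=(Q[0]-Q[3]+Q[1]-Q[2]); y=(Q[0]-Q[1]+Q[3]-Q[2]); print('yaws',np.arctan2(x[1],x[0]),np.arctan2(-y[0],y[1]))
yaw=(np.arctan2(x[1],x[0])+np.arctan2(-y[0],y[1]))/2
C=np.mean(Q,0); Rm=np.array([[np.cos(yaw),-np.sin(yaw)],[np.sin(yaw),np.cos(yaw)]])
print('C',C,'yaw',yaw)
B=[c(*q,89) for q in((172,182),(522,218),(505,408),(152,370))]
print('block top',np.round(B,1),'ctr',np.mean(B,0), [np.linalg.norm(B[i]-B[i-1]).round(1) for i in range(4)])
for n,q,z in(('top',(243,283),93),('side',(430,203),63),('end',(155,275),63)):
    w=c(*q,z); print(n,w.round(1),'own',(Rm.T@(w-C)).round(1))
E
```

```text
handle c [ 510.6 -190.6] corners [array([ 522.2, -177.9]), array([ 525.5, -201.4]), array([ 500.9, -205.5]), array([ 495.2, -178. ])]
fork [ 563.1 -181.1] [ 472.4 -196. ] 91.91572226773833 yaw 0.16282351616040266 seat? [ 511.87094045 -189.5157992 ]
plate [[610.4 249.2]
 [589.8  29.1]
 [419.   44.9]
 [438.2 265.1]] [np.float64(172.9), np.float64(221.0), np.float64(171.6), np.float64(221.1)]
yaws -0.09196385065106624 -0.09012115890438384
C [514.34795359 147.07842238] yaw -0.09104250477772505
block top [[549.4 201.7]
 [539.4  86.6]
 [477.2  90.9]
 [487.8 206.5]] ctr [513.44155926 146.41780837] [np.float64(61.9), np.float64(115.5), np.float64(62.4), np.float64(116.0)]
top [516.5 176.8] own [-0.6 29.8]
side [545.7 119.9] own [ 33.6 -24.2]
end [520.  211.8] own [-0.3 65. ]
```

```bash
python3 - <<'E'
from h import *
print(shift([511,-190,300],[np.pi,0,1.734]))
E
```

```text
(array([ 45.09, -34.32,  -6.89]), array([-8.000e-02, -7.000e-02, -8.555e+01]))
```

Emit:
jog_arm(increments=[8.5,0,0,-6.9,0,0,0,8.5,0,0,-6.9,0,0,0,8.5,45.1,-34.3,-6.9,-0.1,-0.1,-85.5,8.5,45.1,-34.3,-6.9,-0.1,-0.1,-85.5,8.5,45.1,-34.3,-6.9,-0.1,-0.1,-85.5,8.5,45.1,-34.3,-6.9,-0.1,-0.1,-85.5,8.5,45.1,-34.3,-6.9,-0.1,-0.1,-85.5,8.5,45.1,-34.3,-6.9,-0.1,-0.1,-85.5,8.5,45.1,-34.3,-6.9,-0.1,-0.1,-85.5,8.5,45.1,-34.3,-6.9,-0.1,-0.1,-85.5,8.5,45.1,-34.3,-6.9,-0.1,-0.1,-85.5,8.5,45.1,-34.3,-6.9,-0.1,-0.1,-85.5,8.5,45.1,-34.3,-6.9,-0.1,-0.1,-85.5,8.5,45.1,-34.3,-6.9,-0.1,-0.1,-85.5,8.5,45.1,-34.3,-6.9,-0.1,-0.1,-85.5,8.5,45.1,-34.3,-6.9,-0.1,-0.1,-85.5,8.5,45.1,-34.3,-6.9,-0.1,-0.1,-85.5,8.5,45.1,-34.3,-6.9,-0.1,-0.1,-85.5,8.5,45.1,-34.3,-6.9,-0.1,-0.1,-85.5,8.5,45.1,-34.3,-6.9,-0.1,-0.1,-85.5])

```text
clock: 2.1
eef_pos: [510.9, -191.3, 300.4]
tool_rot: [3.142, 0.002, 1.732]
force: [-0.7, 0.2, -0.2]
width: 85.0
gripper_force: 0.0
```

```bash
python3 - <<'E'
from h import *
s=ctrl.read_state(); print(s['clock'],s['eef_pos'],s['tool_rot'],s['force'])
im,p=snap('wrist','w1')
for X in([511,-190,186],[511.9,-189.5,130]): print(proj(p,X,True))
crop('w1',0,0,512,384,'w1b')
print(shift([511,-190,300],[np.pi,0,1.734]))
E
```

```text
2.1 [ 510.88304612 -191.3203968   300.38314939] [3.14151848e+00 2.45253303e-03 1.73169009e+00] [-0.70024495  0.18675859 -0.22524327]
(np.float64(253.96404393840916), np.float64(184.6079624827499))
(np.float64(254.82490681524152), np.float64(169.2932994996676))
scale 1.5625
(array([0.11, 0.02, 0.04]), array([ 0.01,  0.14, -0.11]))
```

View pics/w1b.png

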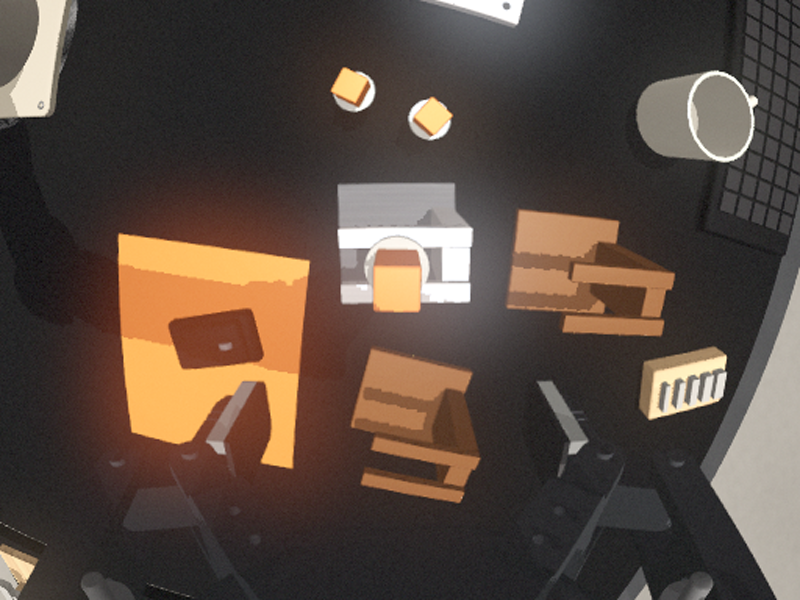

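The wrist view has the handle top at (254.1,184.3), against a predicted (254.0,184.6), and it is square to the tool. I'll descend and grip.

Emit:
jog_arm(increments=[8.5,0.1,0,4,0,0,0,8.5,0.1,0,8,0,0.1,0,8.5,0.1,0,11,0,0.1,0,8.5,0.1,0,13,0,0.1,0,8.5,0.1,0,14.5,0,0.1,0,8.5,0.1,0,15.5,0,0.1,0,8.5,0.1,0,15.8,0,0.1,0,8.5,0.1,0,15.8,0,0.1,0,6,0.1,0,15.8,0,0.1,0,4,0.1,0,15.8,0,0.1,0,3,0.1,0,15.8,0,0.1,0,2.4,0.1,0,15.8,0,0.1,0,2.4,0.1,0,15.8,0,0.1,0,2.4,0.1,0,15.8,0,0.1,0,2.4,0.1,0,15.8,0,0.1,0,2.4,0.1,0,15.8,0,0.1,0])

```text
clock: 3.75
eef_pos: [511.4, -190.1, 142.8]
tool_rot: [3.141, 0.001, 1.733]
force: [-0.9, -0.7, 6.2]
width: 27.2
gripper_force: 59.4
```

```bash
python3 - <<'E'
from h import *
s=ctrl.read_state(); print(s['clock'],s['eef_pos'],s['tool_rot'],s['force'],s['width'])
E
```

```text
3.75 [ 511.38803979 -190.12884332  142.84395175] [3.14093782e+00 1.06750641e-03 1.73293770e+00] [-0.92264623 -0.65099345  6.19117273] 27.224170627538506
```

Emit:
jog_arm(increments=[2.4,0,0,-1,0,0,0,2.4,0,0,-4,0,0,0,2.4,0,0,-8,0,0,0,2.4,0,0,-12,0,0,0,2.4,0,0,-12,0,0,0,2.4,0,0,-12,0,0,0])

```text
clock: 4.35
eef_pos: [511.1, -190.0, 263.0]
tool_rot: [3.14, 0.001, 1.733]
force: [-0.4, -0.4, -2.3]
width: 27.4
gripper_force: 59.6
```

```bash
python3 - <<'E'
from h import *
s=ctrl.read_state(); print(s['clock'],s['eef_pos'],s['force'],s['width'])
im,p=snap('scene','s2'); crop('s2',150,90,350,240,'s2b')
for dx in(0,): print(proj(p,s['eef_pos']-[0,0,92.8]), proj(p,s['eef_pos']-[0,0,12.8]))
print(shift([516.5,177,262],[np.pi,0,1.48]))
E
```

```text
4.35 [ 511.11421761 -189.95948296  263.02693691] [-0.42670344 -0.42909458 -2.25458031] 27.430457662767605
scale 4.0
(np.float64(200.72737977321066), np.float64(168.54167596926862)) (np.float64(198.85781616812767), np.float64(145.6933172518846))
(array([ 3.61e+01,  6.54e+00, -3.00e-02]), array([-8.00e-02,  1.00e-02,  1.45e+01]))
```

View pics/s2b.png

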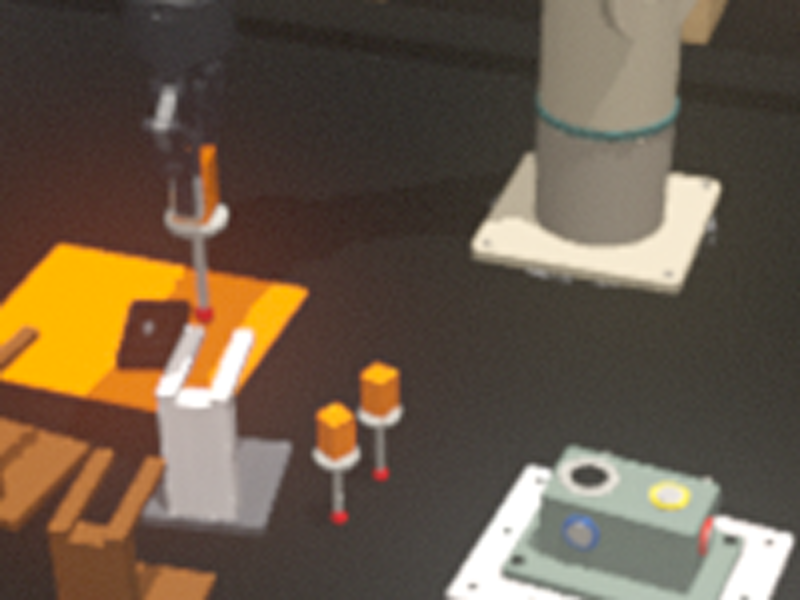

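The probe is out and upright, with its ball at (201,169) as predicted. I'll move over the yellow pad.

Emit:
jog_arm(increments=[2.4,36.1,6.5,0,0,0,14.5,2.4,36.1,6.5,0,0,0,14.5,2.4,36.1,6.5,0,0,0,14.5,2.4,36.1,6.5,0,0,0,14.5,2.4,36.1,6.5,0,0,0,14.5,2.4,36.1,6.5,0,0,0,14.5,2.4,36.1,6.5,0,0,0,14.5,2.4,36.1,6.5,0,0,0,14.5,2.4,36.1,6.5,0,0,0,14.5,2.4,36.1,6.5,3,0,0,14.5,2.4,36.1,6.5,5.5,0,0,14.5,2.4,36.1,6.5,5.5,0,0,14.5,2.4,36.1,6.5,5.5,0,0,14.5,2.4,36.1,6.5,5.5,0,0,14.5])

```text
clock: 5.8
eef_pos: [517.7, 176.6, 208.0]
tool_rot: [3.14, -0.0, 1.479]
force: [-0.4, 0.5, -1.9]
width: 27.3
gripper_force: 59.4
```

```bash
python3 - <<'E'
from h import *
s=ctrl.read_state(); print(s['clock'],s['eef_pos'],s['tool_rot'],s['force'],s['width'])
p=load('s2'); C=np.array([514.2,147]); yaw=-.091; Rm=np.array([[np.cos(yaw),-np.sin(yaw)],[np.sin(yaw),np.cos(yaw)]])
for n,o,z,m in(('top',(0,30),93,(317.1,213.4)),('side',(36,-24),63,(294.9,222.9)),('end',(0,64),63,(326.9,224.1))):
    w=C+Rm@o; print(n,w.round(1),np.round(proj(p,[*w,z]),1),m)
im,p=snap('scene','s3'); crop('s3',260,130,380,220,'s3b'); print(np.round(proj(p,s['eef_pos']-[0,0,92.8]),1))
print(shift([516.9,176.9,206],[np.pi,0,1.48]))
E
```

```text
5.8 [517.71950175 176.56431295 207.99980375] [ 3.14008716e+00 -6.20928329e-05  1.47906663e+00] [-0.43621271  0.46184672 -1.92866009] 27.293423288369542
top [516.9 176.9] [317.  213.7] (317.1, 213.4)
side [547.9 119.8] [294.8 224. ] (294.9, 222.9)
end [520.  210.7] [327.2 224.6] (326.9, 224.1)
scale 6.666666666666667
[317.4 207.8]
(array([ 0.01, -0.09,  0.22]), array([ 0.12, -0.02, -0.05]))
```

View pics/s3b.png

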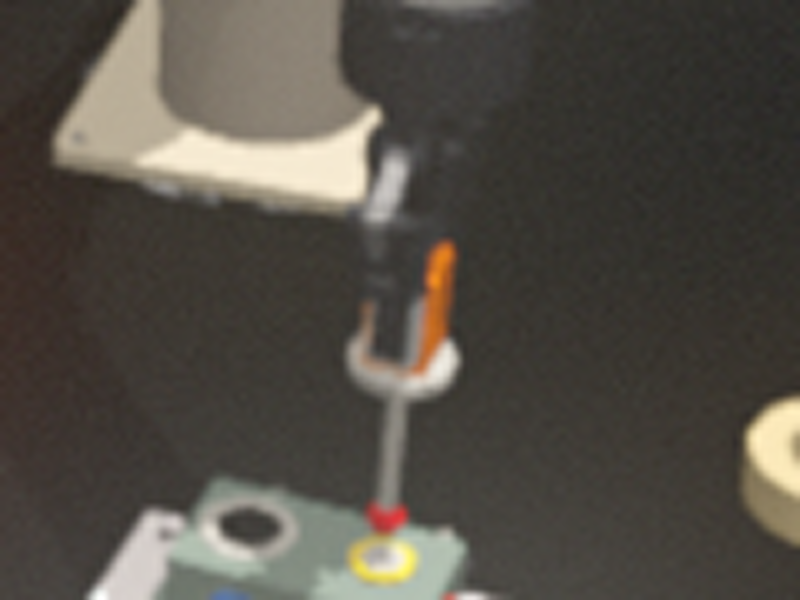

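The ball is at (318,208), as predicted, above the yellow ring. I'll press down in small steps.

Emit:
jog_arm(increments=[2.4,0,-0.1,0.8,0,0,0,2.4,0,-0.1,1.2,0,0,0,2.4,0,-0.1,1.3,0,0,0,2.4,0,-0.1,1.3,0,0,0])

```text
clock: 6.25
eef_pos: [515.8, 176.9, 194.0]
tool_rot: [-3.141, 0.001, 1.48]
force: [0.5, 0.4, -1.4]
width: 27.5
gripper_force: 59.7
```

Emit:
jog_arm(increments=[2.4,0,0,0.05,0,0,0,2.4,0,0,0.1,0,0,0,2.4,0,0,0.1,0,0,0])

```text
clock: 6.55
eef_pos: [516.2, 177.1, 193.6]
tool_rot: [3.141, 0.0, 1.48]
force: [-1.2, -0.1, 1.4]
width: 27.0
gripper_force: 60.1
```

Emit:
jog_arm(increments=[2.4,0,0,0.05,0,0,0,2.4,0,0,0.05,0,0,0,2.4,0,0,0.05,0,0,0,2.4,0,0,0.05,0,0,0])

```text
clock: 6.95
eef_pos: [516.2, 177.1, 193.4]
tool_rot: [3.141, 0.0, 1.48]
force: [-0.6, -0.8, 4.9]
width: 27.3
gripper_force: 60.6
```

Emit:
jog_arm(increments=[2.4,0,0,0,0,0,0,2.4,0,0,0,0,0,0,2.4,0,0,0,0,0,0,2.4,0,0,0,0,0,0])

```text
clock: 7.35
eef_pos: [516.2, 177.1, 193.4]
tool_rot: [3.14, 0.0, 1.48]
force: [-1.0, -0.5, 5.9]
width: 27.5
gripper_force: 60.6
```

Emit:
jog_arm(increments=[2.4,0,0,-1,0,0,0,2.4,0,0,-3,0,0,0,2.4,0,3,-3,0,0,0,2.4,-3,6.1,-3,0,0,0,2.4,-5.4,6.1,-3,0,0,0,2.4,-5.4,6.1,-3,0,0,0,2.4,-5.4,6.1,0,0,0,0,2.4,-5.4,6.1,3,0,0,0,2.4,-5.4,6.1,3.8,0,0,0,2.4,-5.4,6.1,3.8,0,0,0,2.4,-5.4,6.1,3.8,0,0,0])

```text
clock: 8.45
eef_pos: [572.6, 118.3, 155.8]
tool_rot: [3.14, -0.0, 1.48]
force: [0.5, 1.1, -2.1]
width: 27.2
gripper_force: 59.8
```

```bash
python3 - <<'E'
from h import *
s=ctrl.read_state(); print(s['clock'],s['eef_pos'],s['force'],s['width'])
C=np.array([514.2,147]); yaw=-.091; Rm=np.array([[np.cos(yaw),-np.sin(yaw)],[np.sin(yaw),np.cos(yaw)]])
print('own',Rm.T@(s['eef_pos'][:2]-C))
im,p=snap('scene','s4'); crop('s4',240,150,360,240,'s4b'); print(np.round(proj(p,s['eef_pos']-[0,0,92.4]),1))
print(shift([*(C+Rm@(47,-24)),155.5],[np.pi,0,1.48]))
E
```

```text
8.45 [572.60590415 118.31987012 155.83447295] [ 0.50188937  1.05551287 -2.05904862] 27.19555441667891
own [ 60.77053257 -23.25385691]
scale 6.666666666666667
[292.2 229. ]
(array([-0.08, -1.4 ,  0.06]), array([ 0.16, -0.04,  0.02]))
```

View pics/s4b.png

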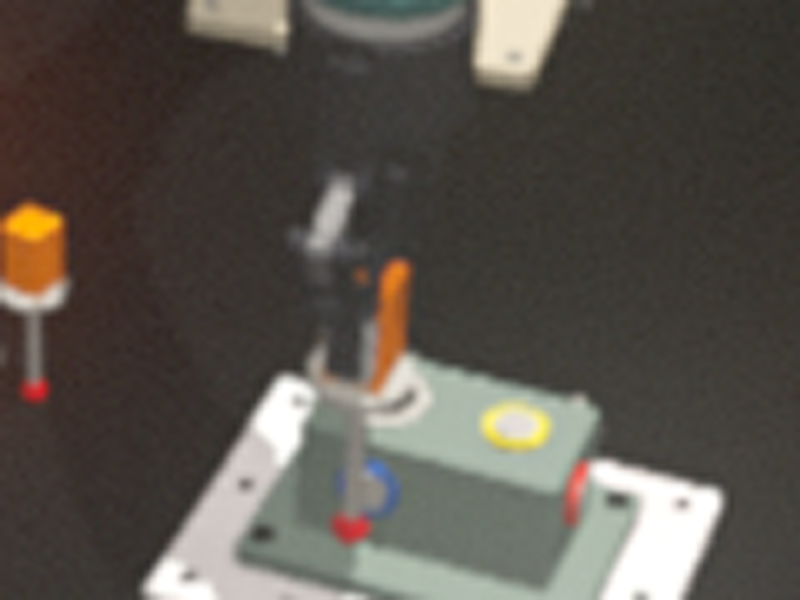

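The ball is at (292,229) in front of the blue pad at (295,223), and lines up along the face normal. I'll approach.

Emit:
jog_arm(increments=[2.4,0,-0.8,0,0,0,0,2.4,0,-1.3,0,0,0,0,2.4,0,-1.5,0,0,0,0,2.4,0,-1.5,0,0,0,0])

```text
clock: 8.9
eef_pos: [556.6, 119.1, 155.1]
tool_rot: [3.141, 0.0, 1.48]
force: [-0.0, -0.3, -2.4]
width: 27.4
gripper_force: 59.8
```

Emit:
jog_arm(increments=[2.4,0,-0.1,0,0,0,0,2.4,0,-0.1,0,0,0,0,2.4,0,-0.1,0,0,0,0])

```text
clock: 9.2
eef_pos: [556.0, 119.0, 154.6]
tool_rot: [3.141, 0.0, 1.48]
force: [0.6, -0.4, -1.8]
width: 27.4
gripper_force: 59.8
```

Emit:
jog_arm(increments=[2.4,0,-0.1,0,0,0,0,2.4,0,-0.1,0,0,0,0,2.4,0,-0.1,0,0,0,0])

```text
clock: 9.5
eef_pos: [555.4, 119.1, 154.7]
tool_rot: [3.14, 0.0, 1.48]
force: [1.4, 1.1, -2.7]
width: 27.3
gripper_force: 59.8
```

Emit:
jog_arm(increments=[2.4,0,-0.05,0,0,0,0,2.4,0,-0.05,0,0,0,0,2.4,0,-0.05,0,0,0,0])

```text
clock: 9.8
eef_pos: [555.2, 119.1, 154.8]
tool_rot: [3.14, 0.0, 1.48]
force: [2.5, -0.6, -4.6]
width: 27.6
gripper_force: 59.7
```

Emit:
jog_arm(increments=[2.4,0,-0.1,0,0,0,0,2.4,0,-0.1,0,0,0,0,2.4,0,-0.1,0,0,0,0,2.4,0,-0.1,0,0,0,0])

```text
clock: 10.2
eef_pos: [554.8, 119.2, 155.0]
tool_rot: [3.139, -0.0, 1.48]
force: [5.0, -0.4, -4.3]
width: 27.3
gripper_force: 59.8
```

Emit:
jog_arm(increments=[2.4,0,0,0,0,0,0,2.4,0,0,0,0,0,0,2.4,0,0,0,0,0,0,2.4,0,0,0,0,0,0])

```text
clock: 10.6
eef_pos: [554.8, 119.2, 155.0]
tool_rot: [3.139, -0.0, 1.48]
force: [4.4, -0.5, -5.4]
width: 27.7
gripper_force: 59.8
```

Emit:
jog_arm(increments=[2.4,0,0.8,0,0,0,0,2.4,0,2,0,0,0,0,2.4,0,2.2,-3,0,0,0,2.4,0,2.2,-6,0,0,0,2.4,4,2.2,-6,0,0,-8,2.4,9,0,-6,0,0,-16,2.4,11.1,-4.3,-6,0,0,-24,2.4,11.1,-4.3,-6,0,0,-32,2.4,11.1,-4.3,-6,0,0,-40,2.4,11.1,-4.3,-6,0,0,-48,2.4,11.1,-4.3,-6,0,0,-56,2.4,11.1,-4.3,-6,0,0,-64,2.4,11.1,-4.3,-6,0,0,-72,2.4,11.1,-4.3,-6,0,0,-80,2.4,11.1,-4.3,-6,0,0,-88,2.4,11.1,-4.3,-6,0,0,-90,2.4,11.1,-4.3,-3,0,0,-90,2.4,11.1,-4.3,0,0,0,-90,2.4,11.1,-4.3,0,0,0,-90,2.4,11.1,-4.3,0,0,0,-90])

```text
clock: 12.6
eef_pos: [520.2, 233.8, 154.8]
tool_rot: [-3.14, -0.001, 3.05]
force: [0.4, -0.1, -1.9]
width: 27.3
gripper_force: 60.3
```

```bash
python3 - <<'E'
from h import *
s=ctrl.read_state(); print(s['clock'],s['eef_pos'],s['tool_rot'],s['qpos'],s['force'],s['width'])
C=np.array([514.2,147]); yaw=-.091; Rm=np.array([[np.cos(yaw),-np.sin(yaw)],[np.sin(yaw),np.cos(yaw)]])
print('own',Rm.T@(s['eef_pos'][:2]-C))
im,p=snap('scene','s5'); crop('s5',270,150,390,240,'s5b'); print(np.round(proj(p,s['eef_pos']-[0,0,92.4]),1))
print(shift([*(C+Rm@(0,75)),155.5],[np.pi,0,1.48+np.pi/2]))
E
```

```text
12.6 [520.23339905 233.76436205 154.76724753] [-3.14045565e+00 -1.16476951e-03  3.04994019e+00] [-0.00542992  0.71867249 -0.75524071  1.80549335  0.62799395  0.87616097
  0.4213701 ] [ 0.43432395 -0.10838448 -1.8510302 ] 27.277981045225665
own [-1.87622928 86.95364392]
scale 6.666666666666667
[335.  226.4]
(array([-0.12, -1.26,  0.02]), array([ 0.02,  0.04, -0.03]))
```

View pics/s5b.png

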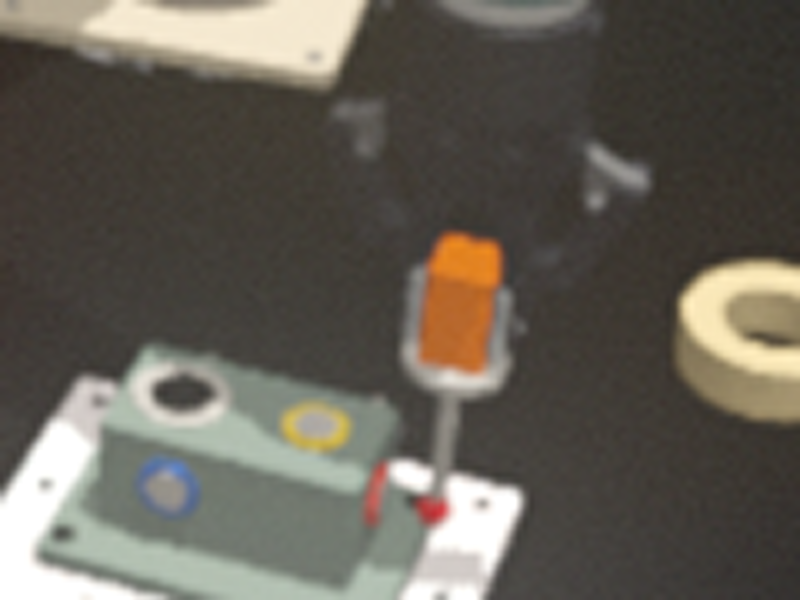

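The ball at (335,226) is beside the red ring at (326,224) and lined up with it. I'll approach.

Emit:
jog_arm(increments=[2.4,-0.1,-0.6,0,0,0,0,2.4,-0.1,-1.1,0,0,0,0,2.4,-0.1,-1.3,0,0,0,0,2.4,-0.1,-1.3,0,0,0,0])

```text
clock: 13.05
eef_pos: [520.8, 219.8, 155.1]
tool_rot: [-3.141, 0.001, 3.05]
force: [1.1, 0.6, -1.2]
width: 27.7
gripper_force: 60.3
```

Emit:
jog_arm(increments=[2.4,0,-0.1,0,0,0,0,2.4,0,-0.1,0,0,0,0,2.4,0,-0.1,0,0,0,0])

```text
clock: 13.35
eef_pos: [520.4, 219.8, 154.7]
tool_rot: [-3.141, 0.0, 3.051]
force: [0.4, 0.1, -1.5]
width: 27.5
gripper_force: 60.3
```

Emit:
jog_arm(increments=[2.4,0,-0.1,0,0,0,0,2.4,0,-0.1,0,0,0,0,2.4,0,-0.1,0,0,0,0])

```text
clock: 13.65
eef_pos: [520.3, 219.0, 154.7]
tool_rot: [3.142, 0.0, 3.051]
force: [0.1, 1.6, -2.2]
width: 27.2
gripper_force: 60.4
```

Emit:
jog_arm(increments=[2.4,0,-0.1,0,0,0,0,2.4,0,-0.1,0,0,0,0,2.4,0,-0.1,0,0,0,0])

```text
clock: 13.95
eef_pos: [520.2, 218.6, 154.7]
tool_rot: [3.14, 0.0, 3.051]
force: [-0.3, 2.7, -3.9]
width: 27.4
gripper_force: 60.3
```

Emit:
jog_arm(increments=[2.4,0,-0.05,0,0,0,0,2.4,0,-0.05,0,0,0,0,2.4,0,-0.05,0,0,0,0,2.4,0,-0.05,0,0,0,0])

```text
clock: 14.35
eef_pos: [520.2, 218.3, 154.7]
tool_rot: [3.14, 0.0, 3.051]
force: [0.8, 5.0, -4.2]
width: 27.6
gripper_force: 60.3
```

Emit:
jog_arm(increments=[2.4,0,0,0,0,0,0,2.4,0,0,0,0,0,0,2.4,0,0,0,0,0,0,2.4,0,0,0,0,0,0])

```text
clock: 14.75
eef_pos: [520.2, 218.3, 154.8]
tool_rot: [3.14, 0.0, 3.051]
force: [-0.7, 4.5, -4.0]
width: 27.4
gripper_force: 60.3
```

Emit:
jog_arm(increments=[2.4,0,0.8,0,0,0,0,2.4,0,2,0,0,0,0,2.4,0,2,-4,0,0,0,2.4,0,2,-8,0,0,0,2.4,0,2,-11.5,0,0,0,2.4,0,2,-11.5,0,0,0])

```text
clock: 15.35
eef_pos: [524.0, 239.3, 274.5]
tool_rot: [3.138, 0.008, 3.051]
force: [0.4, 0.7, -1.7]
width: 27.4
gripper_force: 60.7
```

```bash
python3 - <<'E'
from h import *
s=ctrl.read_state(); print(s['clock'],s['eef_pos'],s['tool_rot'])
print(shift([511.3,-190.1,265],[np.pi,0,1.733]))
E
```

```text
15.35 [523.9873482  239.31812375 274.52481499] [3.13842044 0.00770276 3.05074487]
(array([ -2.62, -42.88,   0.84]), array([ 0.45,  0.26, 75.5 ]))
```

Emit:
jog_arm(increments=[2.4,-2.6,-42.9,0.5,0,0,75.5,2.4,-2.6,-42.9,0.5,0,0,75.5,2.4,-2.6,-42.9,0.5,0,0,75.5,2.4,-2.6,-42.9,0.5,0,0,75.5,2.4,-2.6,-42.9,0.5,0,0,75.5,2.4,-2.6,-42.9,0.5,0,0,75.5,2.4,-2.6,-42.9,0.5,0,0,75.5,2.4,-2.6,-42.9,0.5,0,0,75.5,2.4,-2.6,-42.9,0.5,0,0,75.5,2.4,-2.6,-42.9,0.5,0,0,75.5,2.4,-2.6,-42.9,0.5,0,0,75.5,2.4,-2.6,-42.9,0.5,0,0,75.5,2.4,-2.6,-42.9,0.5,0,0,75.5,2.4,-2.6,-42.9,0.5,0,0,75.5,2.4,-2.6,-42.9,0.5,0,0,75.5])

```text
clock: 16.85
eef_pos: [509.0, -191.7, 264.9]
tool_rot: [3.142, 0.0, 1.734]
force: [-0.7, -0.1, -1.9]
width: 27.6
gripper_force: 60.6
```

```bash
python3 - <<'E'
from h import *
s=ctrl.read_state(); print(s['clock'],s['eef_pos'],s['tool_rot'])
print(shift([511.3,-190.1,265],[np.pi,0,1.733]))
im,p=snap('scene','s6');crop('s6',170,110,250,190,'s6b',7)
print(np.round(proj(p,s['eef_pos']-[0,0,92.6]),1))
E
```

```text
16.85 [ 509.01918595 -191.74233458  264.88564188] [3.14152107e+00 4.98133917e-04 1.73449480e+00]
(array([ 0.12,  0.25, -0.01]), array([0.  , 0.03, 0.09]))
scale 7
[200.4 167.5]
```

View pics/s6b.png

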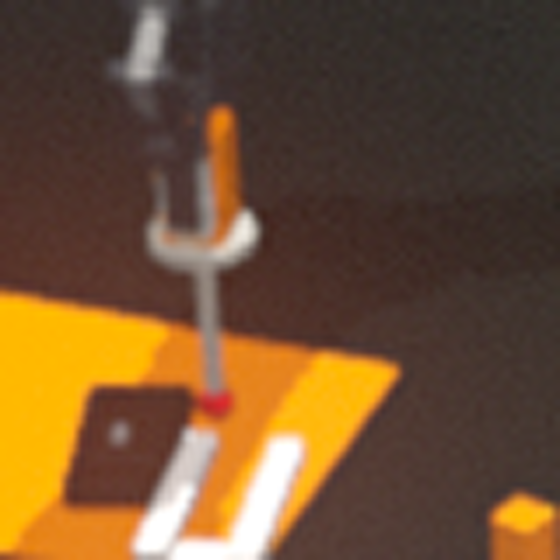

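The ball is at (201,167), as predicted, so the probe still hangs straight in the grip. I'll correct the position and lower it.

Emit:
jog_arm(increments=[2.4,0.1,0.25,0,0,0,0.1,2.4,0.1,0.25,0,0,0,0.1,2.4,0.1,0.25,2,0,0,0.1,2.4,0.1,0.25,5,0,0,0.1,2.4,0.1,0.25,8,0,0,0.1,2.4,0.1,0.25,10.5,0,0,0.1,2.4,0.1,0.25,11.5,0,0,0.1,2.4,0.1,0.25,11.8,0,0,0.1,2.4,0.1,0.25,11.8,0,0,0.1])

```text
clock: 17.8
eef_pos: [511.8, -191.1, 147.3]
tool_rot: [3.141, 0.001, 1.731]
force: [-0.2, -0.0, -1.4]
width: 27.6
gripper_force: 60.7
```

```bash
python3 - <<'E'
from h import *
print(shift([511.4,-190.1,143],[np.pi,0,1.733]),ctrl.read_state()['force'])
E
```

```text
(array([ 0.11, -0.03,  0.43]), array([ 0.05,  0.04, -0.09])) [-0.2448369  -0.0424618  -1.44366337]
```

Emit:
jog_arm(increments=[2.4,0.1,0,0.2,0,0,0,2.4,0.1,0,0.35,0,0,0,2.4,0.1,0,0.4,0,0,0,2.4,0.1,0,0.4,0,0,0])

```text
clock: 18.2
eef_pos: [511.2, -190.2, 143.2]
tool_rot: [3.141, 0.001, 1.731]
force: [0.2, -0.5, -2.3]
width: 27.4
gripper_force: 60.7
```

Emit:
jog_arm(increments=[2.4,0,0,0.05,0,0,0,2.4,0,0,0.1,0,0,0,2.4,0,0,0.1,0,0,0])

```text
clock: 18.5
eef_pos: [511.3, -190.3, 142.8]
tool_rot: [3.141, 0.001, 1.731]
force: [-1.1, 0.3, 5.8]
width: 27.2
gripper_force: 61.8
```

Emit:
jog_arm(increments=[3,0,0,0,0,0,0,3.3,0,0,0,0,0,0,4,0,0,0,0,0,0,6,0,0,0,0,0,0,8.5,0,0,0,0,0,0,8.5,0,0,0,0,0,0,8.5,0,0,0,0,0,0,8.5,0,0,0,0,0,0,8.5,0,0,-2,0,0,0,8.5,0,0,-6,0,0,0,8.5,0,0,-11,0,0,0,8.5,0,0,-15.7,0,0,0,8.5,0,0,-15.7,0,0,0,8.5,0,0,-15.7,0,0,0])

```text
clock: 19.9
eef_pos: [511.4, -190.2, 299.9]
tool_rot: [3.14, 0.002, 1.731]
force: [-0.3, -0.1, -1.4]
width: 84.9
gripper_force: 0.0
```

```bash
python3 - <<'E'
from h import *
s=ctrl.read_state(); print(s['clock'],s['eef_pos'],s['tool_rot'],s['force'],s['width'])
im,p=snap('wrist','w2')
def loc(im,p):
    m=cv2.inRange(im,(180,90,0),(255,190,110))
    x,y=map(int,proj(p,[511,-190,186],True)); m2=np.zeros_like(m); m2[y-30:y+30,x-30:x+30]=m[y-30:y+30,x-30:x+30]
    n,l,st,c=cv2.connectedComponentsWithStats(m2); i=1+st[1:,4].argmax(); return st[i],c[i],(x,y)
for f,pp in(('w1',load('w1')),('w2',p)):
    r=loc(cv2.imread(f'pics/{f}.png')[:,:,::-1],pp); print(r, atz(pp,*r[1],186,True))
# compare scene before/after around the probe/rack
im2,_=snap('scene','s7'); a=cv2.imread('pics/scene0.png')[:,:,::-1].astype(int)
print('diff rack region',np.abs(im2.astype(int)-a)[160:225,185:230].mean(), 'lookalikes',np.abs(im2.astype(int)-a)[175:225,226:260].mean())
E
```

```text
19.9 [ 511.39078397 -190.23016776  299.90304519] [3.13960796e+00 2.05040309e-03 1.73106178e+00] [-0.3310793  -0.13414138 -1.39941806] 84.93086770018341
(array([240, 160,  28,  11, 255], dtype=int32), array([253.30196078, 164.61960784]), (253, 184)) [ 507.4424625  -171.82986924  186.        ]
(array([239, 161,  28,  11, 249], dtype=int32), array([251.61445783, 165.81526104]), (252, 185)) [ 506.8530699 -171.8927936  186.       ]
diff rack region 4.665982905982906 lookalikes 2.0937254901960785
```

The wrist view puts the probe within about 1 mm of where I found it, with the same outline, so it is hanging upright. Nothing else has moved, so I'll hand in.

```bash
python3 -c "
from cell import ctrl
print(ctrl.finish_job())"
```

```text
the job is handed in; nothing more can be done
None
```

I touched off all three pads in order (yellow, blue, red), each with about 4–8 N for at least half a second, then hung the probe back upright in its fork, released it, and handed the job in at about 20 s; no verdict came back.

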